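Tighten the book press at the comic stall

TASK

A repaired comic album lies flat in the small wooden book press. Turn both steel wing bolts of the press clockwise, fully home to their end stops: first the bolt beside the album's spine (the rounded edge bound in cloth), then the bolt beside its open page edge. Then let go and move clear.

Things in the scene. Friction and masses are not known exactly. Their poses are not given: they have to be found in the camera images.
- press: Book press, fixed to the table at any yaw. Origin: underside centre, z up. Plywood board 250 (x) x 270 (y) x 18 mm; on it the album, 150 mm along y, its rounded dark cloth spine on the +y side, open page edge on -y. Over it along y a wooden cross bar, 55 mm wide, top at 52 mm. Wing bolts on the bar at y = +100 and -100 mm. The round wooden knob at its middle (28 wide, 26 tall) is fixed.
- bolt_spine (a joint): Turn of the wing bolt beside the spine (press +y). It turns only about its vertical axis and never rises or sinks. 0 = wing straight across the bar; grows clockwise seen from above to the hard end stop at 1.571, wing in line with the bar. Starts slack, 0.35 to 0.75. Light friction (0.06 N m) holds it where it is left.
- bolt_spine_grip (a point): Grip point of that bolt: on its turning axis, 30 mm above the cross bar's top, 12 mm below the wing's top. The wing is an upright flat steel bar 46 mm long, 12 thick, 32 tall, its underside 10 mm above the cross bar, over a hub 26 mm across. Axes turn with the bolt: x along the wing's length, y through its thickness (squeeze along y), z up.
- bolt_fore (a joint): Turn of the other wing bolt, beside the open page edge (press -y): same size, direction, end stop, friction and range of starts as bolt_spine.
- bolt_fore_grip (a point): Grip point of the bolt beside the open page edge; wing, position and axes exactly as for bolt_spine_grip.

How it is judged:
On the way, in this order (a step that is already met when the one before it is completed fails the run):
1. the bolt beside the spine is home (value of joint bolt_spine above 1.39 rad), for 0.2 s.
2. then the bolt beside the page edge is home (value of joint bolt_fore above 1.39 rad), for 0.2 s.
At the end, for the whole second after the job is handed in: Both wing bolts rest at their end stops, each within 0.18 rad (10 degrees) of 1.571, tightened in order: spine side first, page-edge side second (value of joint each of bolt_spine, bolt_fore above 1.39 rad); the robot touches nothing.
It also fails if it takes over 45 s, if anything falls off the work surface, if the arm or the gripper's body presses on something with over 40 N, if the wrist force passes 120 N, or if a joint passes its speed limit or range.

ROBOT

A 7-joint arm with a two-finger parallel gripper is mounted at the origin on the work surface. World frame = base frame: x ahead of the robot, y to its left, z up, the work surface at z = 0. Lengths are in m, angles in rad, forces in N, time in s.
With the tool pointing down it reaches from about 0.35 to 0.9 m from the base axis. Payload 8.1 kg.
Tool frame: the origin (TCP) lies midway between the tips of the shut fingers; the grasp point (between the pads) lies arm.hold_point_z behind it (arm.hold_point_z is the distance from the TCP to the grasp point, in m); z points along the fingers, x is the direction in which the jaws open and shut, and the axes are right-handed (so a half turn about z gives the same grasp; the last joint's range is limited). The gripper opens to 92 mm and grips with 3 to 60 N. Pads are 19 mm wide; open, the fingers measure 130 mm over their backs; the gripper's body (75 mm by 190 mm) begins 47 mm behind the grasp point.
Start: joints at [1.12, 0.434, 0.025, 1.573, -0.012, 1.134, -0.075], TCP at [0.213, -0.588, 0.227] pointing down, gripper open.
Joint ranges: [-2.62, 2.62], [-0.44, 2.09], [-1.27, 1.32], [0.08, 2.57], [-1.32, 4.46], [0.12, 2], [-2.74, 2.74]. Speed limits (rad/s): [2.22, 2.22, 3.01, 3.01, 3.14, 3.14, 3.14].

INTERFACE

Orientations are given as a rotation vector (axis times angle).
In Python, from cell import arm gives the robot as it stands.
- The arm moves only by the shell command python3 -m pendant 'ROWS' [FORCE]. ROWS is JSON, a list of rows, each an object with "dp": the shift along the tool's x, y, z in m, a list of three; "rotation": the turn, a rotation vector about the tool's x, y, z in rad, a list of three; "fingers": the closure, from -1 (fully open) to 1 (shut). In form: [{"dp": [x, y, z], "rotation": [rx, ry, rz], "fingers": fingers}, ...]. A call has 1 to 20 rows; each row is the pose to reach, as a shift and turn from the pose measured when the call began, along the tool's axes at that moment; what a row does not reach only later rows make up. A row lasts 1/8 s, in which the tool goes at most 62.5 mm and 10.7 degrees, less where a joint would pass 70% of its speed; a pose out of reach is approached as far as the arm can. A call with a gripper value outside its range is refused whole. The fingers move at their own pace and stop on an object; FORCE is the grip in N (left out, the last holds). Time passes only in rows, so rows that repeat a pose let the fingers close. It gives the time, the measured TCP pose, the force and the opening at its end, in the units of the state.
- arm.observe(): the state, without advancing time (a new reading comes with each control period).
- arm.get_image(name): name is "scene" or "side" or "wrist"; returns the picture (420x560x3 uint8, blue, green, red); there is no depth.
- arm.camera_params(name): a dict with "camera_matrix" (3x3 intrinsics, pixels), "rvec" (rotation vector, rad) and "tvec" (3), from world to camera coordinates, as OpenCV has them. Camera axes: x right, y down, z forward; pixel columns grow to the right and rows downward; lengths in m; the calibration is good to about 2 mm. A picture is of the moment at which its call begins: read the wrist's pose just before it. camera_params takes no time and is no camera call; for the wrist camera it gives the pose at the moment of the call.
- arm.sign_off(): hands the job in, once; it reports no verdict.
The state is a dict: "clock": time; "joints": joint angles; "dq": joint speeds; "joint_efforts": joint torques, N m; "position": TCP position; "ee_rot": TCP orientation; "force": force on the tool from outside, world axes, zero at the start; "ft_torque": the same for the moment, N m; "width": opening from 0.0 (shut) to 1.0 (fully open).
Only numpy, scipy, OpenCV 4.12 (cv2) and the standard library are available. Lean on these libraries where they do the work, as an engineer would, in place of code of your own. Each camera call takes 0.05 s, during which the arm holds its last target.

## Working session

There is one attempt and no reset: what is moved stays moved. The work goes in short steps, Python scripts to look and compute and a shell command to move; the robot and the scene stay as the last step left them, time stands still between calls to the robot, and variables do not carry over. Pictures are saved under pics/ and viewed, and the job is handed in when it is done.

```bash
ls; mkdir -p pics
python3 - <<'E'
from cell import arm
import cv2,numpy as np
print(arm.observe()); print(arm.hold_point_z)
for n in ["scene","side","wrist"]:
    p=arm.camera_params(n); print(n,p)
    cv2.imwrite(f"pics/{n}0.png",arm.get_image(n))
E
```

```text
pics
{'clock': 0.0, 'joints': array([ 1.12041074,  0.43518963,  0.02496484,  1.57410695, -0.01158714,
        1.13400386, -0.07509503]), 'dq': array([ 0.00022697,  0.00089358, -0.00094294,  0.00110931, -0.00130227,
        0.00048478, -0.00144827]), 'joint_efforts': array([-4.65454450e-04, -6.67853236e+01,  9.85095575e-01, -3.14464545e+01,
       -6.04363508e-02,  4.28093970e-02,  1.41577357e-04]), 'position': array([ 0.21277955, -0.5871129 ,  0.2259618 ]), 'ee_rot': array([-2.57160926e+00,  1.80321451e+00,  2.13528941e-03]), 'force': array([-0.34948867,  0.11779451,  0.26692616]), 'ft_torque': array([-0.03311736,  0.021533  , -0.01794497]), 'width': 0.995977268088225}
0.0188
scene {'camera_matrix': array([[411.68629028,   0.        , 283.20519395],
       [  0.        , 411.68629028, 208.12014639],
       [  0.        ,   0.        ,   1.        ]]), 'rvec': array([ 2.44416364,  1.09150001, -0.27277732]), 'tvec': array([-0.39260545, -0.33544524,  0.92676029])}
side {'camera_matrix': array([[392.52643341,   0.        , 279.17704562],
       [  0.        , 392.52643341, 211.30172443],
       [  0.        ,   0.        ,   1.        ]]), 'rvec': array([ 0.73770583, -2.65289026,  1.01967077]), 'tvec': array([0.47852642, 0.23823352, 0.53338306])}
wrist {'camera_matrix': array([[314.6805734 ,   0.        , 279.86965208],
       [  0.        , 314.6805734 , 215.3381731 ],
       [  0.        ,   0.        ,   1.        ]]), 'rvec': array([-2.36693475,  1.65743176,  0.24979503]), 'tvec': array([-0.62463496, -0.03748394,  0.39156193])}
```

View pics/scene0.png

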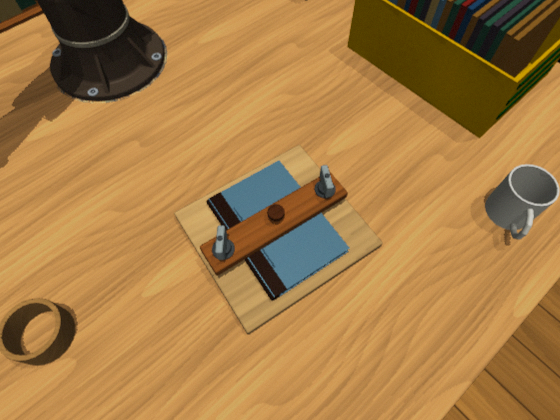

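View pics/side0.png

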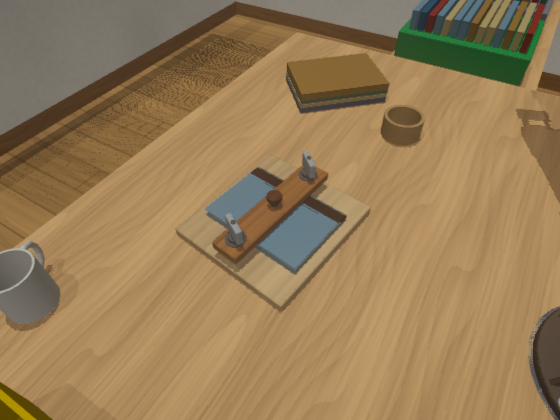

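View pics/wrist0.png

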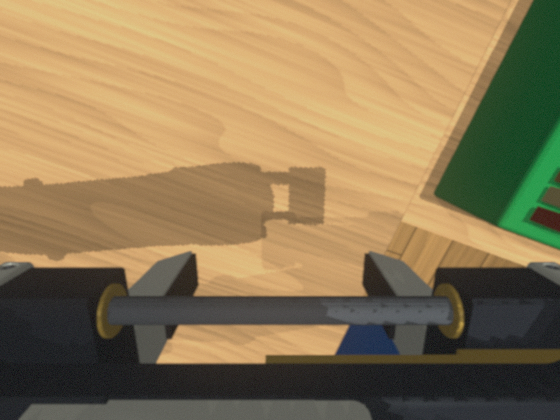

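The dark cloth spine runs along the lower-left of the album in scene, so the spine bolt is near scene (222,242) and side (308,168). The fore bolt is near scene (326,183) and side (234,231). I'll zoom in next.

Run:
```python
import cv2,numpy as np
a=cv2.imread("pics/scene0.png");b=cv2.imread("pics/side0.png")
f=lambda im,x,y:cv2.resize(im[y:y+60,x:x+80],(400,300),interpolation=cv2.INTER_CUBIC)
cv2.imwrite("pics/z0.png",np.vstack([np.hstack([f(a,180,210),f(a,285,155)]),np.hstack([f(b,270,140),f(b,195,200)])]))
```

```text
(no output)
```

View pics/z0.png

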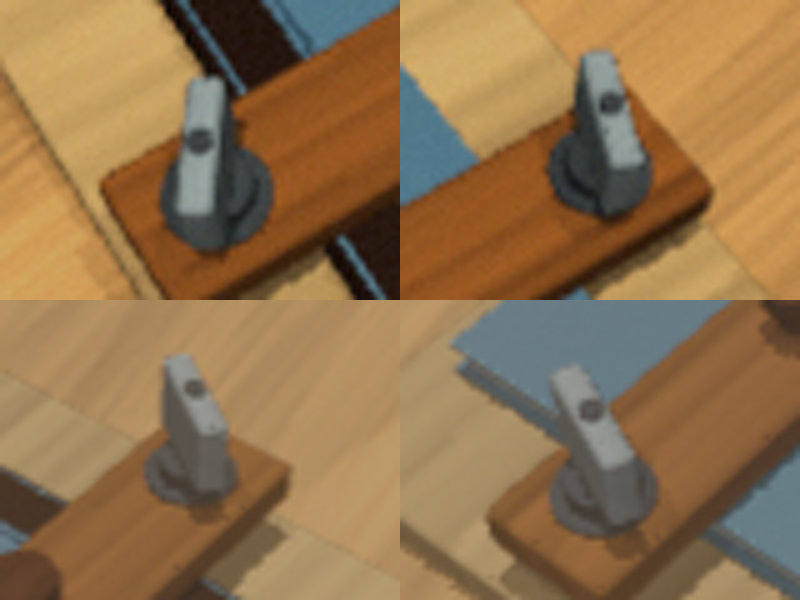

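Zoomed, each wing's top face is light with a dark dot at its centre. The dots are at scene spine (219.6,237.4) and fore (327,175), and side spine (308.6,157.2) and fore (232.8,221.6). I'll triangulate these and find the wing ends on the measured top plane.

```bash
cat > h.py <<'E'
import cv2,numpy as np
from cell import arm
from scipy.spatial.transform import Rotation as R
def cam(n):
    p=arm.camera_params(n); r=cv2.Rodrigues(np.array(p["rvec"]))[0]; t=np.array(p["tvec"]).reshape(3)
    return np.array(p["camera_matrix"]),r,t
def ray(c,uv):
    K,r,t=c; d=r.T@np.linalg.inv(K)@np.array([uv[0],uv[1],1.]); return -r.T@t,d/np.linalg.norm(d)
def plane(c,uv,z):
    o,d=ray(c,uv); return o+d*(z-o[2])/d[2]
def tri(obs):
    A=np.zeros((3,3));b=np.zeros(3);rs=[ray(c,u) for c,u in obs]
    for o,d in rs:
        M=np.eye(3)-np.outer(d,d);A+=M;b+=M@o
    x=np.linalg.solve(A,b); return x,[np.linalg.norm((np.eye(3)-np.outer(d,d))@(x-o)) for o,d in rs]
E
python3 - <<'E'
from h import *
s,d=cam("scene"),cam("side")
def z(u,v,cx,cy,x0,y0): return ((u-cx+.5)/5-.5+x0,(v-cy+.5)/5-.5+y0)
S={}
for nm,a,b in [("spine",[z(u,v,0,0,180,210) for u,v in[(200,139),(207,80),(194,212)]],[z(u,v,0,300,270,140) for u,v in[(195,388),(179,358),(213,432)]]),
             ("fore",[z(u,v,400,0,285,155) for u,v in[(612,102),(597,55),(626,163)]],[z(u,v,400,300,195,200) for u,v in[(591,410),(566,368),(616,465)]])]:
    x,e=tri([(s,a[0]),(d,b[0])]); print(nm,x.round(4),np.round(e,4)); S[nm]=x
    for c,l in((s,a),(d,b)):
        p,q=plane(c,l[1],x[2]),plane(c,l[2],x[2]); v=q-p
        print(p.round(4),q.round(4),"mid",((p+q)/2).round(4),np.linalg.norm(v).round(4),"ang",np.degrees(np.arctan2(v[1],v[0])).round(1))
v=S["spine"]-S["fore"];print("axis",np.linalg.norm(v),np.degrees(np.arctan2(v[1],v[0])))
o=arm.observe();print(o["clock"],R.from_rotvec(o["ee_rot"]).as_matrix().round(3))
E
```

```text
spine [ 0.5566 -0.1     0.094 ] [0.0001 0.0001]
[ 0.5424 -0.0864  0.094 ] [ 0.574  -0.1157  0.094 ] mid [ 0.5582 -0.1011  0.094 ] 0.0431 ang -42.9
[ 0.57  -0.112  0.094] [ 0.5395 -0.0818  0.094 ] mid [ 0.5548 -0.0969  0.094 ] 0.043 ang 135.2
fore [0.5848 0.098  0.0939] [0.0002 0.0002]
[0.5686 0.1074 0.0939] [0.6044 0.0851 0.0939] mid [0.5865 0.0963 0.0939] 0.0422 ang -31.9
[0.6021 0.0876 0.0939] [0.565  0.1121 0.0939] mid [0.5835 0.0998 0.0939] 0.0444 ang 146.5
axis 0.19998509564390948 -98.1099491406
0.15 [[ 0.341 -0.94  -0.001]
 [-0.94  -0.341  0.001]
 [-0.001  0.    -1.   ]]
```

Both tops measure 94 mm and the bolts are 200 mm apart, which matches the text. The wings are at about -44° (spine) and -32.5° (fore), with home at -98.1°. I'll grasp with the tool x-axis perpendicular to the wing and then turn clockwise, which is +tool z. First I'll compute the hover move over the spine bolt.

```bash
cat >> h.py <<'E'
def go(p,az=None):
    o=arm.observe();M=R.from_rotvec(o["ee_rot"]);d=M.inv().apply(np.array(p)-o["position"])
    m=M.as_matrix();cur=np.degrees(np.arctan2(m[1,0],m[0,0]))
    T=np.array([[1,0,0],[0,-1,0],[0,0,-1.]])
    print("t",o["clock"],"pos",o["position"].round(4),"az",cur.round(2),"q",o["joints"].round(2),"F",o["force"].round(1),"w",o["width"])
    if az is not None: print("dp",d.round(4),"rot",(M.inv()*(R.from_euler("z",az,degrees=True)*R.from_matrix(T))).as_rotvec().round(4))
E
python3 -c "
from h import *
go([.5566,-.1,.20],46)"
```

```text
t 0.15 pos [ 0.2128 -0.5872  0.2261] az -70.08 q [ 1.12  0.44  0.02  1.57 -0.01  1.13 -0.08] F [0.4 0.9 1. ] w 0.9967392561486288
dp [-0.3409 -0.4892  0.0265] rot [-1.1000e-03  9.0000e-04 -2.0259e+00]
```

```bash
python3 -m pendant '[{"dp":[-0.17,-0.245,0.0],"rotation":[0,0,-1.0],"fingers":-1},{"dp":[-0.17,-0.245,0.0],"rotation":[0,0,-1.0],"fingers":-1},{"dp":[-0.17,-0.245,0.0],"rotation":[0,0,-1.0],"fingers":-1},{"dp":[-0.17,-0.245,0.0],"rotation":[0,0,-1.0],"fingers":-1},{"dp":[-0.17,-0.245,0.0],"rotation":[0,0,-1.0],"fingers":-1},{"dp":[-0.341,-0.489,0.0265],"rotation":[0,0,-2.026],"fingers":-1},{"dp":[-0.341,-0.489,0.0265],"rotation":[0,0,-2.026],"fingers":-1},{"dp":[-0.341,-0.489,0.0265],"rotation":[0,0,-2.026],"fingers":-1},{"dp":[-0.341,-0.489,0.0265],"rotation":[0,0,-2.026],"fingers":-1},{"dp":[-0.341,-0.489,0.0265],"rotation":[0,0,-2.026],"fingers":-1},{"dp":[-0.341,-0.489,0.0265],"rotation":[0,0,-2.026],"fingers":-1},{"dp":[-0.341,-0.489,0.0265],"rotation":[0,0,-2.026],"fingers":-1},{"dp":[-0.341,-0.489,0.0265],"rotation":[0,0,-2.026],"fingers":-1},{"dp":[-0.341,-0.489,0.0265],"rotation":[0,0,-2.026],"fingers":-1}]' 40
python3 -c "
from h import *
go([.5566,-.1,.20],46)
w=cam('wrist');im=arm.get_image('wrist');cv2.imwrite('pics/w1.png',im);np.save('w1.npy',np.array([0]))
K,r,t=w;print('pix of dot est',cv2.projectPoints(np.array([[.5566,-.1,.094],[.5848,.098,.0939]]),cv2.Rodrigues(r)[0],t,K,None)[0].round(1).tolist())"
```

```text
clock: 1.9
position: [0.5561, -0.1009, 0.2001]
ee_rot: [-2.893, -1.223, 0.0]
force: [1.0, 1.0, -0.2]
width: 0.999
t 1.9 pos [ 0.5561 -0.1009  0.2001] az 45.81 q [ 0.51  0.43 -0.59  1.72  0.27  1.07  0.63] F [ 1.   1.  -0.2] w 0.9988535652462549
dp [ 0.001  -0.0002  0.0001] rot [-0.0007 -0.0001 -0.0032]
pix of dot est [[[281.1, 213.1]], [[491.8, 66.3]]]
```

View pics/w1.png

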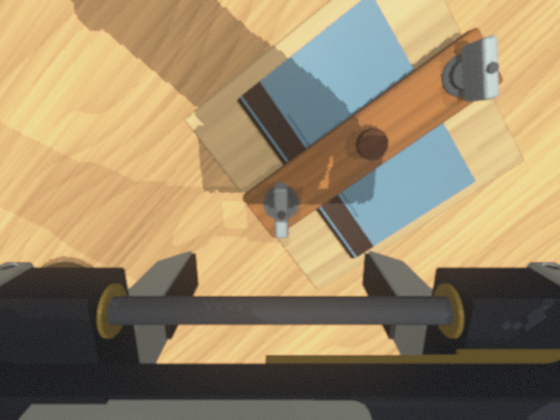

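The wrist view shows the spine bolt's dot at about (281,214), against a predicted (281,213). The wing lies vertical in the image, perpendicular to the jaw axis, and the dark spine strip is next to this bolt. Next I descend and close.

```bash
python3 -m pendant '[{"dp":[0.001,0,0.05],"rotation":[0,0,0],"fingers":-1},{"dp":[0.001,0,0.09],"rotation":[0,0,0],"fingers":-1},{"dp":[0.001,0,0.12],"rotation":[0,0,0],"fingers":-1},{"dp":[0.001,0,0.136],"rotation":[0,0,0],"fingers":-1},{"dp":[0.001,0,0.136],"rotation":[0,0,0],"fingers":-1},{"dp":[0.001,0,0.136],"rotation":[0,0,0],"fingers":-1},{"dp":[0.001,0,0.136],"rotation":[0,0,0],"fingers":1},{"dp":[0.001,0,0.136],"rotation":[0,0,0],"fingers":1},{"dp":[0.001,0,0.136],"rotation":[0,0,0],"fingers":1},{"dp":[0.001,0,0.136],"rotation":[0,0,0],"fingers":1},{"dp":[0.001,0,0.136],"rotation":[0,0,0],"fingers":1},{"dp":[0.001,0,0.136],"rotation":[0,0,0],"fingers":1},{"dp":[0.001,0,0.136],"rotation":[0,0,0],"fingers":1},{"dp":[0.001,0,0.136],"rotation":[0,0,0],"fingers":1}]' 40
python3 -c "
from h import *
go([.5566,-.1,.064],-12)
cv2.imwrite('pics/w2.png',np.hstack([arm.get_image('scene')[130:330,150:400],arm.get_image('side')[100:300,170:420]]))"
```

```text
clock: 3.7
position: [0.5568, -0.0999, 0.0641]
ee_rot: [-2.893, -1.223, 0.0]
force: [-0.1, 0.3, 0.3]
width: 0.179
t 3.7 pos [ 0.5568 -0.0999  0.0641] az 45.85 q [ 0.45  0.59 -0.52  1.86  0.39  0.8   0.52] F [-0.1  0.3  0.3] w 0.1785992171331649
dp [-0.0002 -0.0001  0.0001] rot [-8.0000e-04  2.0000e-04  1.0097e+00]
```

View pics/w2.png

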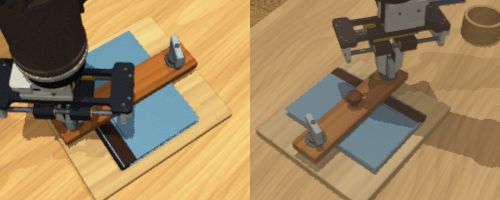

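The fingers straddle the spine wing. The opening is 0.179 (about 16 mm) and may still be closing, so I'll give it more rows.

```bash
python3 -m pendant '[{"dp":[0,0,0],"rotation":[0,0,0],"fingers":1},{"dp":[0,0,0],"rotation":[0,0,0],"fingers":1},{"dp":[0,0,0],"rotation":[0,0,0],"fingers":1},{"dp":[0,0,0],"rotation":[0,0,0],"fingers":1}]' 40
python3 -c "
from h import *
go([.5566,-.1,.064],-12)"
```

```text
clock: 4.3
position: [0.5566, -0.1, 0.0641]
ee_rot: [-2.893, -1.223, 0.001]
force: [-0.0, -0.4, 0.5]
width: 0.126
t 4.3 pos [ 0.5566 -0.1     0.0641] az 45.84 q [ 0.45  0.59 -0.52  1.86  0.39  0.8   0.52] F [-0.  -0.4  0.5] w 0.12622035784801627
dp [ 0.     -0.      0.0001] rot [-7.0000e-04  6.0000e-04  1.0096e+00]
```

The opening is 0.126, or 11.6 mm, so the 12 mm wing is gripped. I'll turn clockwise, slightly past home.

```bash
python3 -m pendant '[{"dp":[0,0,0],"rotation":[0,0,0.12],"fingers":1},{"dp":[0,0,0],"rotation":[0,0,0.24],"fingers":1},{"dp":[0,0,0],"rotation":[0,0,0.36],"fingers":1},{"dp":[0,0,0],"rotation":[0,0,0.48],"fingers":1},{"dp":[0,0,0],"rotation":[0,0,0.6],"fingers":1},{"dp":[0,0,0],"rotation":[0,0,0.72],"fingers":1},{"dp":[0,0,0],"rotation":[0,0,0.82],"fingers":1},{"dp":[0,0,0],"rotation":[0,0,0.88],"fingers":1},{"dp":[0,0,0],"rotation":[0,0,0.93],"fingers":1},{"dp":[0,0,0],"rotation":[0,0,0.97],"fingers":1},{"dp":[0,0,0],"rotation":[0,0,0.97],"fingers":1},{"dp":[0,0,0],"rotation":[0,0,0.97],"fingers":1}]' 40
python3 -c "
from h import *
go([.5566,-.1,.064],-10);print(arm.observe()['ft_torque'])"
```

```text
clock: 5.8
position: [0.5572, -0.0998, 0.0642]
ee_rot: [-3.13, 0.264, -0.0]
force: [4.2, -0.2, -4.9]
width: 0.132
t 5.8 pos [ 0.5572 -0.0998  0.0642] az -9.65 q [ 0.28  0.54 -0.27  1.87  0.2   0.75 -0.27] F [ 4.2 -0.2 -4.9] w 0.13194048497394467
dp [-0.0006  0.0003  0.0002] rot [-0.0006 -0.0003  0.006 ]
[-0.05501279 -1.18918107  0.50238701]
```

Azimuth -9.65° is just past the expected home of -8.1°, and the torque has risen to 0.5 N m, so the bolt is at its stop. Release and rise.

```bash
python3 -m pendant '[{"dp":[0,0,0],"rotation":[0,0,-0.02],"fingers":-1},{"dp":[0,0,0],"rotation":[0,0,-0.02],"fingers":-1},{"dp":[0,0,0],"rotation":[0,0,-0.02],"fingers":-1},{"dp":[0,0,0],"rotation":[0,0,-0.02],"fingers":-1},{"dp":[0,0,0],"rotation":[0,0,-0.02],"fingers":-1},{"dp":[0,0,0],"rotation":[0,0,-0.02],"fingers":-1},{"dp":[0,0,0],"rotation":[0,0,-0.02],"fingers":-1},{"dp":[0,0,0],"rotation":[0,0,-0.02],"fingers":-1},{"dp":[0,0,-0.03],"rotation":[0,0,-0.02],"fingers":-1},{"dp":[0,0,-0.08],"rotation":[0,0,-0.02],"fingers":-1},{"dp":[0,0,-0.136],"rotation":[0,0,-0.02],"fingers":-1},{"dp":[0,0,-0.136],"rotation":[0,0,-0.02],"fingers":-1},{"dp":[0,0,-0.136],"rotation":[0,0,-0.02],"fingers":-1}]' 40
python3 -c "
from h import *
go([.5848,.098,.2],57.5)
cv2.imwrite('pics/w3.png',arm.get_image('wrist'))
w=cam('wrist')
K,r,t=w;print(cv2.projectPoints(np.array([[.5566,-.1,.094],[.5848,.098,.0939]]),cv2.Rodrigues(r)[0],t,K,None)[0].round(1).tolist())"
```

```text
clock: 7.42
position: [0.5569, -0.1, 0.1999]
ee_rot: [-3.133, 0.233, -0.0]
force: [-0.5, -0.7, -0.1]
width: 0.998
t 7.425 pos [ 0.5569 -0.1     0.1999] az -8.52 q [ 0.31  0.39 -0.31  1.74  0.13  1.04 -0.19] F [-0.5 -0.7 -0.1] w 0.9983507942194566
dp [-0.0017 -0.2    -0.    ] rot [-2.0000e-04 -3.0000e-04 -1.1522e+00]
[[[280.0, 213.6]], [[278.2, -64.8]]]
```

View pics/w3.png

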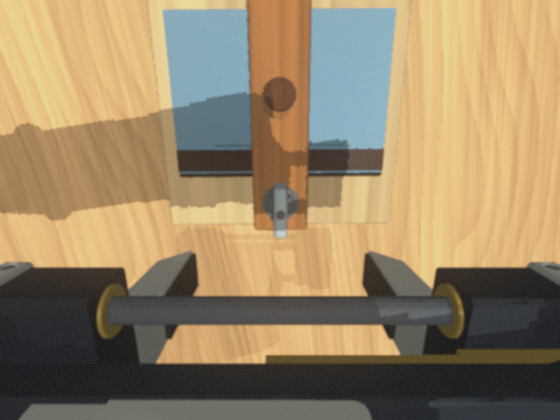

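The spine wing, with its dot at (280,214), now lies in line with the bar, which runs vertically at columns 250–310, so it is home. Now on to the fore bolt.

```bash
python3 -m pendant '[{"dp":[-0.001,-0.04,0],"rotation":[0,0,-0.18],"fingers":-1},{"dp":[-0.001,-0.08,0],"rotation":[0,0,-0.36],"fingers":-1},{"dp":[-0.002,-0.12,0],"rotation":[0,0,-0.54],"fingers":-1},{"dp":[-0.002,-0.16,0],"rotation":[0,0,-0.72],"fingers":-1},{"dp":[-0.002,-0.2,0],"rotation":[0,0,-0.9],"fingers":-1},{"dp":[-0.002,-0.2,0],"rotation":[0,0,-1.152],"fingers":-1},{"dp":[-0.002,-0.2,0],"rotation":[0,0,-1.152],"fingers":-1},{"dp":[-0.002,-0.2,0],"rotation":[0,0,-1.152],"fingers":-1},{"dp":[-0.002,-0.2,0],"rotation":[0,0,-1.152],"fingers":-1},{"dp":[-0.002,-0.2,0],"rotation":[0,0,-1.152],"fingers":-1}]' 40
python3 -c "
from h import *
go([.5848,.098,.064],57.5)
cv2.imwrite('pics/w4.png',arm.get_image('wrist'))
w=cam('wrist')
K,r,t=w;print(cv2.projectPoints(np.array([[.5566,-.1,.094],[.5848,.098,.0939]]),cv2.Rodrigues(r)[0],t,K,None)[0].round(1).tolist())"
```

```text
clock: 8.72
position: [0.5839, 0.098, 0.1989]
ee_rot: [-2.754, -1.509, 0.002]
force: [0.1, 0.7, 0.7]
width: 1.002
t 8.725 pos [0.5839 0.098  0.1989] az 57.43 q [ 0.17  0.48 -0.61  1.65  0.3   1.1   0.48] F [0.1 0.7 0.7] w 1.0020100703271893
dp [0.0006 0.001  0.1349] rot [-0.0018  0.0005 -0.0011]
[[[88.9, 297.9]], [[280.6, 214.6]]]
```

View pics/w4.png

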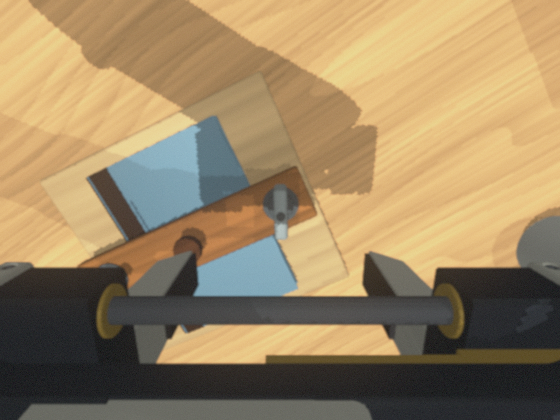

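The fore wing is vertical in view with its dot at about (281,215), matching the prediction. A mug sits at the right edge, near (540,245), so I'll check clearance to it before descending.

```bash
python3 -c "
from h import *
s,d=cam('scene'),cam('side')
# mug rim centre scene ~(528,186), side ~(15,270)
x,e=tri([(s,(528,187)),(d,(14,272))]);print(x,e)
for p in [(502,185),(490,212),(552,185)]: print(plane(s,p,.09).round(3))
M=R.from_rotvec(arm.observe()['ee_rot']);print('mug in tool',M.inv().apply(x-arm.observe()['position']).round(3))"
```

```text
[0.81478188 0.33315028 0.07918624] [np.float64(0.0021956958510128987), np.float64(0.002195695851012866)]
[0.786 0.297 0.09 ]
[0.802 0.241 0.09 ]
[0.84  0.358 0.09 ]
mug in tool [0.322 0.068 0.12 ]
```

The mug is about 320 mm away along tool x, so it is well clear. Descend and close.

```bash
python3 -m pendant '[{"dp":[0.0005,0.001,0.05],"rotation":[0,0,0],"fingers":-1},{"dp":[0.0005,0.001,0.09],"rotation":[0,0,0],"fingers":-1},{"dp":[0.0005,0.001,0.12],"rotation":[0,0,0],"fingers":-1},{"dp":[0.0005,0.001,0.135],"rotation":[0,0,0],"fingers":-1},{"dp":[0.0005,0.001,0.135],"rotation":[0,0,0],"fingers":-1},{"dp":[0.0005,0.001,0.135],"rotation":[0,0,0],"fingers":-1},{"dp":[0.0005,0.001,0.135],"rotation":[0,0,0],"fingers":1},{"dp":[0.0005,0.001,0.135],"rotation":[0,0,0],"fingers":1},{"dp":[0.0005,0.001,0.135],"rotation":[0,0,0],"fingers":1},{"dp":[0.0005,0.001,0.135],"rotation":[0,0,0],"fingers":1},{"dp":[0.0005,0.001,0.135],"rotation":[0,0,0],"fingers":1},{"dp":[0.0005,0.001,0.135],"rotation":[0,0,0],"fingers":1},{"dp":[0.0005,0.001,0.135],"rotation":[0,0,0],"fingers":1},{"dp":[0.0005,0.001,0.135],"rotation":[0,0,0],"fingers":1},{"dp":[0.0005,0.001,0.135],"rotation":[0,0,0],"fingers":1},{"dp":[0.0005,0.001,0.135],"rotation":[0,0,0],"fingers":1},{"dp":[0.0005,0.001,0.135],"rotation":[0,0,0],"fingers":1},{"dp":[0.0005,0.001,0.135],"rotation":[0,0,0],"fingers":1}]' 40
python3 -c "
from h import *
go([.5848,.098,.064],-10)"
```

```text
clock: 11.02
position: [0.5848, 0.0979, 0.064]
ee_rot: [-2.754, -1.509, 0.002]
force: [-1.1, -0.2, 0.1]
width: 0.129
t 11.025 pos [0.5848 0.0979 0.064 ] az 57.45 q [ 0.11  0.63 -0.54  1.79  0.41  0.84  0.38] F [-1.1 -0.2  0.1] w 0.12948778854879894
dp [ 0.0001 -0.      0.    ] rot [-1.1000e-03  1.5000e-03  1.1773e+00]
```

```bash
python3 -m pendant '[{"dp":[0,0,0],"rotation":[0,0,0.12],"fingers":1},{"dp":[0,0,0],"rotation":[0,0,0.24],"fingers":1},{"dp":[0,0,0],"rotation":[0,0,0.36],"fingers":1},{"dp":[0,0,0],"rotation":[0,0,0.48],"fingers":1},{"dp":[0,0,0],"rotation":[0,0,0.6],"fingers":1},{"dp":[0,0,0],"rotation":[0,0,0.72],"fingers":1},{"dp":[0,0,0],"rotation":[0,0,0.84],"fingers":1},{"dp":[0,0,0],"rotation":[0,0,0.96],"fingers":1},{"dp":[0,0,0],"rotation":[0,0,1.05],"fingers":1},{"dp":[0,0,0],"rotation":[0,0,1.11],"fingers":1},{"dp":[0,0,0],"rotation":[0,0,1.15],"fingers":1},{"dp":[0,0,0],"rotation":[0,0,1.18],"fingers":1},{"dp":[0,0,0],"rotation":[0,0,1.18],"fingers":1},{"dp":[0,0,0],"rotation":[0,0,1.18],"fingers":1}]' 40
python3 -c "
from h import *
go([.5848,.098,.064],-10);print(arm.observe()['ft_torque'])"
```

```text
clock: 12.78
position: [0.5855, 0.0982, 0.0641]
ee_rot: [-3.129, 0.277, 0.001]
force: [5.7, 1.4, -5.0]
width: 0.128
t 12.775 pos [0.5855 0.0982 0.0641] az -10.11 q [-0.09  0.58 -0.23  1.81  0.18  0.78 -0.59] F [ 5.7  1.4 -5. ] w 0.12796202057824246
dp [-0.0007  0.0004  0.0001] rot [-0.0007  0.0004 -0.0019]
[ 0.19366889 -1.32454432  0.58158265]
```

The signature matches the first bolt: torque 0.58 N m, azimuth -10°, at the stop. Release, rise and move clear.

```bash
python3 -m pendant '[{"dp":[0,0,0],"rotation":[0,0,-0.02],"fingers":-1},{"dp":[0,0,0],"rotation":[0,0,-0.02],"fingers":-1},{"dp":[0,0,0],"rotation":[0,0,-0.02],"fingers":-1},{"dp":[0,0,0],"rotation":[0,0,-0.02],"fingers":-1},{"dp":[0,0,0],"rotation":[0,0,-0.02],"fingers":-1},{"dp":[0,0,0],"rotation":[0,0,-0.02],"fingers":-1},{"dp":[0,0,0],"rotation":[0,0,-0.02],"fingers":-1},{"dp":[0,0,0],"rotation":[0,0,-0.02],"fingers":-1},{"dp":[0,0,-0.03],"rotation":[0,0,-0.02],"fingers":-1},{"dp":[0,0,-0.08],"rotation":[0,0,-0.02],"fingers":-1},{"dp":[0,0,-0.13],"rotation":[0,0,-0.02],"fingers":-1},{"dp":[-0.03,0.05,-0.18],"rotation":[0,0,-0.02],"fingers":-1},{"dp":[-0.08,0.1,-0.2],"rotation":[0,0,-0.02],"fingers":-1},{"dp":[-0.12,0.1,-0.2],"rotation":[0,0,-0.02],"fingers":-1},{"dp":[-0.12,0.1,-0.2],"rotation":[0,0,-0.02],"fingers":-1},{"dp":[-0.12,0.1,-0.2],"rotation":[0,0,-0.02],"fingers":-1}]' 40
python3 -c "
from h import *
go([.5848,.098,.064])
a=arm.get_image('scene');b=arm.get_image('side');cv2.imwrite('pics/s5.png',a);cv2.imwrite('pics/d5.png',b)
f=lambda im,x,y:cv2.resize(im[y:y+60,x:x+80],(400,300),interpolation=cv2.INTER_CUBIC)
cv2.imwrite('pics/z5.png',np.vstack([np.hstack([f(a,180,210),f(a,285,155)]),np.hstack([f(b,270,140),f(b,195,200)])]))
cv2.imwrite('pics/w5.png',arm.get_image('wrist'))"
```

```text
clock: 14.78
position: [0.4503, 0.0207, 0.2645]
ee_rot: [-3.131, 0.245, -0.002]
force: [0.6, 0.2, -0.7]
width: 0.995
t 14.775 pos [0.4503 0.0207 0.2645] az -8.96 q [ 0.09  0.13 -0.28  1.9   0.04  1.11 -0.37] F [ 0.6  0.2 -0.7] w 0.9948154845946876
```

View pics/z5.png

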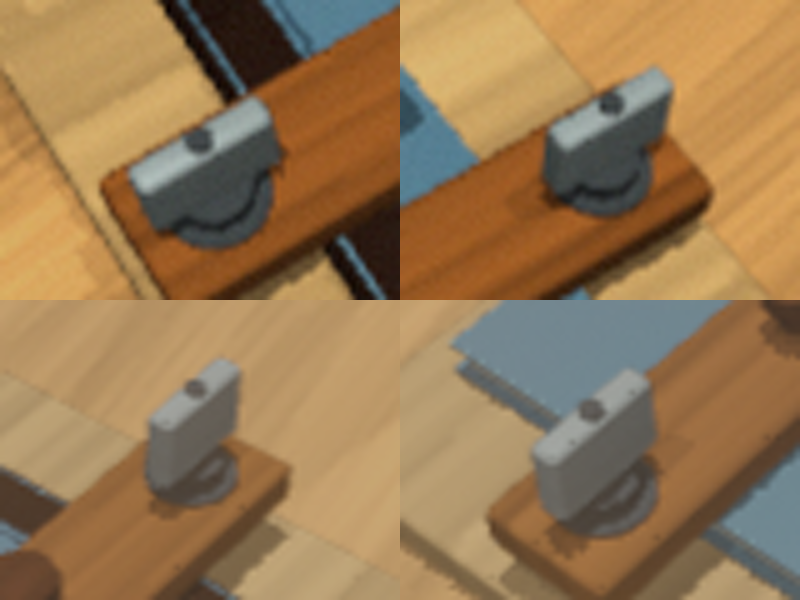

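View pics/w5.png

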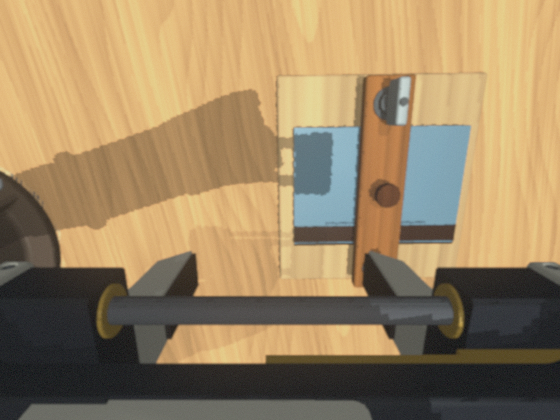

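Both wings now lie along the bar in both views. I'll check the angles: the ends of the top faces in the zooms are at scene spine (138,178)–(264,105) and fore (552,138)–(665,77), side spine (153,422)–(235,365) and fore (541,452)–(643,377).

Run:
```python
from h import *
s,d=cam("scene"),cam("side")
def z(u,v,cx,cy,x0,y0): return ((u-cx+.5)/5-.5+x0,(v-cy+.5)/5-.5+y0)
for n,c,a,b,k in [("spine",s,(138,178),(264,105),(0,0,180,210)),("fore",s,(552,138),(665,77),(400,0,285,155)),("spine",d,(153,422),(235,365),(0,300,270,140)),("fore",d,(541,452),(643,377),(400,300,195,200))]:
    v=plane(c,z(*b,*k),.094)-plane(c,z(*a,*k),.094); an=np.degrees(np.arctan2(v[1],v[0]))
    print(n,"value",np.radians((-8.1-an)%180).round(3))
```

```text
spine value 1.574
fore value 1.605
spine value 1.666
fore value 1.65
```

Both read at the stop (1.571) within pixel error. Handing in.

```bash
python3 -c "
from cell import arm
print(arm.sign_off())"
```

```text
the job is handed in; nothing more can be done
None
```

I turned both wing bolts clockwise to their end stops, the spine side first and then the page-edge side. I then released, moved clear and handed the job in at about 15 s; sign-off gives no verdict.

- **Finding the bolts:** Triangulation from the two fixed cameras put the wing tops at 94 mm and the bolts 200 mm apart, which matches the text. The wrist camera agreed to within about 1 px.
- **Turning:** At the end of each turn the wrist moment was about 0.5–0.6 N m, consistent with the bolt being against its stop, and wrist forces at the end of each turn were under 10 N.
- **Final check:** From the last images the spine bolt read 1.57 rad in one view and 1.67 in the other. The fore bolt read 1.61 and 1.65. The side-view values lie slightly past the 1.571 stop, which I put down to error in hand-picked pixels. All four are well above 1.39. The gripper was open and about 0.2 m higher than at the bolts, reading no real force.

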